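# Set and lock the depth stop of the repair press stand

## Robot

A 7-joint arm with a two-finger parallel gripper is mounted at the origin on a cart in front of the work surface, level with it; the furniture and walls round the work are solid. World frame = base frame: x ahead of the robot, y to its left, z up, the work surface at z = 0. Lengths are in m, angles in rad, forces in N, time in s.
With the tool pointing down it reaches from about 0.375 to 0.925 m from the base axis. Payload 3.1 kg.
Tool frame: the origin (TCP) lies on the centre line of the jaws, within the pads' length; the fingertips stand 25 mm ahead of it and the grasp point (between the pads) lies 6 mm ahead of it; z points along the fingers, y is the line along which they close (so a half turn about z gives the same grasp; the last joint's range is limited). The gripper opens to 85 mm and grips with 20 to 120 N. Pads are 22 mm wide; open, the fingers measure 114 mm over their backs; the gripper's body (76 mm by 85 mm) begins 54 mm behind the grasp point. The pads swing forward as they close: fully open they stand 13 mm farther back than shut.
Start: joints at [1.147, 0.383, 0.044, 1.598, -0.018, 1.161, -0.05], TCP at [0.208, -0.616, 0.256] pointing down, gripper open.
Joint ranges: [-2.61, 2.61], [-0.41, 2.15], [-1.48, 1.57], [0, 2.5], [-1.57, 4.71], [0.05, 1.97], [-2.85, 2.85]. Speed limits (rad/s): [2.79, 2.79, 3.14, 3.14, 3.14, 3.14, 3.14].

## Interface

Orientations are given as a unit quaternion [w, x, y, z].
In Python, from rig import manip gives the robot as it stands.
- The arm moves only by the shell command python3 drive.py [OPENING], which reads ROWS from standard input. ROWS is a JSON list of rows, 1 to 10 of them, each an object with the fields x, y, z (the shift in normalised numbers (1 is 0.6 m)), wx, wy, wz (a rotation vector in fractions of the full range, 1 being 4 rad); a field left out counts as zero; each row is the pose to reach, as a shift and turn from the pose commanded when the command began, along the tool's axes at that moment; what a row does not reach only later rows make up. A row lasts 1/10 s, in which the tool goes at most 0.05 m and 0.15 rad, less where a joint would pass 70% of its speed; a pose out of reach is approached as far as the arm can. OPENING is the finger opening in m, set as the command begins (- or left out keeps the last). The fingers move at their own pace and stop on an object; the grip force is fixed at half the most. Time passes only in rows, so rows that do not move let the fingers close. It prints the time, the measured TCP pose, the force, the opening and the grip force at its end. Shift and turn numbers lie between -1 and 1, and a call with a number outside is refused. Input that does not fit is refused with a message, and nothing moves.
- manip.observe(): the state, without advancing time (a new reading comes with each control period).
- manip.read_camera(name): name is "side" or "top" or "wrist"; returns the picture (384x512x3 uint8, red, green, blue); there is no depth.
- manip.camera_info(name): a dict with "K" (3x3 intrinsics, pixels), "extrinsics" (4x4, takes a point from camera to world coordinates); the wrist camera has in their place "mount" (4x4, takes a point from camera to tool coordinates, whose origin is the TCP and whose axes are the flange's). Camera axes: x right, y down, z forward; pixel columns grow to the right and rows downward; lengths in m; the calibration is good to about 2 mm. A picture is of the moment at which its call begins: read the wrist's pose just before it. camera_info takes no time and is no camera call.
- manip.sign_off(): hands the job in; it is judged then, once.
The state is a dict: "time_s": time; "joints": joint angles; "qd": joint speeds; "effort": joint torques, N m; "tcp_pos": TCP position; "orientation": TCP orientation; "contact_force": force on the tool from outside, world axes, zero at the start; "torque": the same for the moment, N m; "opening": finger opening in m; "grip_force": force on a finger pad.
Only numpy, scipy, OpenCV 4.12 (cv2) and the standard library are available. Lean on these libraries where they do the work, as an engineer would, in place of code of your own. Each camera call takes 0.05 s, during which the arm holds its last target. There are 200 camera calls.

## Task

On the two-column press stand, gently lower the sliding stop rod by its round grip until its foot rests on the piece standing under it. Leaving the rod there, turn both clamp wing knobs on the crosshead clockwise, fully home, so that the stop is locked. Do not shift either of the two pieces on the base plate, nor the tape and the wrench lying beside the stand.

Things in the scene. Friction and masses are not known exactly. Their poses are not given: they have to be found in the camera images.
- stand: grey press stand fixed to the table: base plate 175 (x) x 260 (y) x 15 mm, two columns 22 mm thick at y = +-108 mm, crosshead bar 46 (x) x 256 (y) mm from z = 116 to 146 mm, with a guide collar (34 mm wide) 5 mm and two bolt caps 7 mm above it. Origin on the table right below the stop rod's axis; x points to the stand's back, y to its left, z up
- stop_rod (a joint): how far the stop rod is slid down, m: 0 fully raised, 0.062 lowest; starts at 0 to 0.02. Upright steel rod 14 mm thick with a rubber foot disc (24 mm wide) below and a round black grip on top. It slides against about 3 N of friction and stays where it is left
- stop_foot (a point): centre of the underside of the rubber foot; 95 mm above the table with the rod fully raised. It moves down with the rod
- stop_grip (a point): middle of the round black grip on top of the rod (30 mm diameter, 25 mm high, so it reaches about 12.5 mm above and below this point); 234.5 mm above the table with the rod fully raised
- clamp_left (a joint): turn of the wing knob left (y = +66 mm) of the rod, rad: 0 loose, 1.4 fully tight at its end stop, growing clockwise seen from above; starts at 0 to 0.35. At 0 the wing lies along the stand's x axis. Friction about 0.06 N m; it stays where it is left
- clamp_left_grip (a point): centre of the left knob's upright wing, on the turning axis, 172 mm above the table; the wing is a black bar 46 mm long, 11 mm thick and 22 mm high (11 mm above and below this point)
- clamp_right (a joint): the same for the wing knob at the right (y = -66 mm) of the rod: 0 loose, 1.4 fully tight, also clockwise seen from above
- clamp_right_grip (a point): centre of the right knob's wing, made like the left one, 172 mm above the table
- spare_knob: white round appliance knob, 44 mm wide, its flat top 25 mm above its underside, loose; origin at the centre of its underside. It and the thread spool stand on the base plate, one under the stop rod, the other waiting at the plate's front left (75 mm in front and 60 mm left of the rod); which is which varies
- thread: wooden spool of thread, 28 mm wide and 37 mm high, standing upright and loose; origin at the centre of its underside
- masking_tape: roll of masking tape, 96 mm wide, 25 mm high, lying left of the stand; leave alone; origin at the centre of its underside
- wrench: adjustable wrench, 163 mm long, lying left of the stand; leave alone; origin at the centre of its underside

How it is judged:
On the way, in this order (a step that is already met when the one before it is completed fails the run):
1. the foot of the stop rod presses on the piece under it while both clamps are still loose (below 0.7 rad) ((contact force between stop_rod and spare_knob above 0.3 N or contact force between stop_rod and thread above 0.3 N) and value of joint each of clamp_left, clamp_right below 0.7 rad), for 0.04 s.
2. both clamp knobs are turned home (value of joint each of clamp_left, clamp_right above 1.28 rad), for 0.1 s.
At the end, for the whole second after the job is handed in: The foot of the stop rod rests on the piece that stands upright under it (gap no more than about 1.5 mm, piece within 12 mm of the rod's axis), both clamp knobs are past 1.28 of their 1.4 rad, and everything is at rest (all of step 2 and ((horizontal distance between stop_foot and spare_knob below 0.012 m and z of stop_foot in the frame of spare_knob below 0.0265 m and angle between spare_knob's own z axis and vertical below 0.1 rad) or (horizontal distance between stop_foot and thread below 0.012 m and z of stop_foot in the frame of thread below 0.0385 m and angle between thread's own z axis and vertical below 0.1 rad)) and linear speed of each of spare_knob, thread below 0.02 m/s); the robot touches nothing.
It fails at once if the piece is squeezed by the stop with more than 40 N (contact force between stop_rod and spare_knob above 40 N or contact force between stop_rod and thread above 40 N).
It fails at once if one of the two pieces is shifted by more than 12 mm (distance of any of spare_knob, thread from where it was at the start of the episode above 0.012 m).
It fails at once if the tape or the wrench is shifted by more than 20 mm (distance of any of masking_tape, wrench from where it was at the start of the episode above 0.02 m).
It also fails if it takes over 61 s, if anything falls off the work surface, if the arm or the gripper's body presses on something with over 40 N, if the wrist force passes 120 N, or if a joint passes its speed limit or range.

## Working session

There is one attempt and no reset: what is moved stays moved. The work goes in short steps, Python scripts to look and compute and a shell command to move; the robot and the scene stay as the last step left them, time stands still between calls to the robot, and variables do not carry over. Pictures are saved under pics/ and viewed, at most 10 in all, crops included, and the job is handed in when it is done.

```bash
ls; mkdir -p pics; python3 - <<'E'
from rig import manip
import cv2,numpy as np
np.set_printoptions(precision=4,suppress=True)
print(manip.observe())
for n in("side","top"):
    cv2.imwrite(f"pics/{n}0.png",manip.read_camera(n)[:,:,::-1]); print(n,manip.camera_info(n))
print(manip.camera_info("wrist"))
E
```

```text
drive.py
pics
rig.py
{'time_s': 0.0, 'joints': array([ 1.1472,  0.3839,  0.0438,  1.5996, -0.0179,  1.1612, -0.0499]), 'qd': array([-0.0008,  0.0005,  0.0013, -0.0009, -0.0001, -0.0021,  0.0006]), 'effort': array([ -0.0002, -43.3459,   1.0243, -24.9511,   0.0105,   0.0112,
         0.    ]), 'tcp_pos': array([ 0.2078, -0.615 ,  0.2548]), 'orientation': array([-0.0013,  0.9868,  0.1622, -0.0003]), 'contact_force': array([ 0.2206, -0.1557,  0.2862]), 'torque': array([ 0.0068, -0.0075, -0.0289]), 'grip_force': 0.0, 'opening': 0.08536284648652943}
side {'K': array([[432.555 ,   0.    , 244.8044],
       [  0.    , 432.555 , 195.3301],
       [  0.    ,   0.    ,   1.    ]]), 'extrinsics': array([[ 0.9995, -0.0215,  0.0209,  0.4491],
       [-0.0292, -0.5335,  0.8453, -0.725 ],
       [-0.007 , -0.8455, -0.5339,  0.6755],
       [ 0.    ,  0.    ,  0.    ,  1.    ]])}
top {'K': array([[421.9263,   0.    , 253.3921],
       [  0.    , 421.9263, 186.3098],
       [  0.    ,   0.    ,   1.    ]]), 'extrinsics': array([[ 0.0294, -0.996 ,  0.0845,  0.3849],
       [-0.9994, -0.0277,  0.0217,  0.075 ],
       [-0.0193, -0.0851, -0.9962,  1.0855],
       [ 0.    ,  0.    ,  0.    ,  1.    ]])}
{'K': array([[286.5666,   0.    , 254.3634],
       [  0.    , 286.5666, 191.8277],
       [  0.    ,   0.    ,   1.    ]]), 'mount': array([[-0.0005, -0.9488, -0.3158,  0.0811],
       [ 1.    , -0.0005, -0.0002, -0.0002],
       [ 0.    , -0.3158,  0.9488, -0.1168],
       [ 0.    ,  0.    ,  0.    ,  1.    ]])}
```

View pics/side0.png

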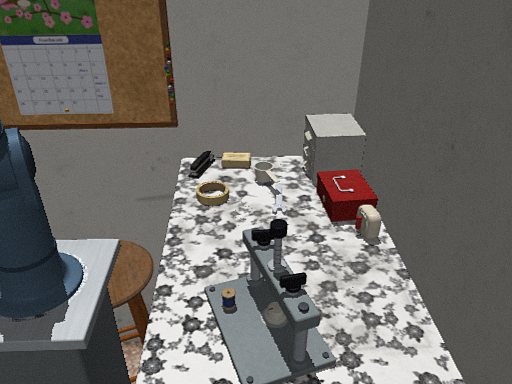

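View pics/top0.png

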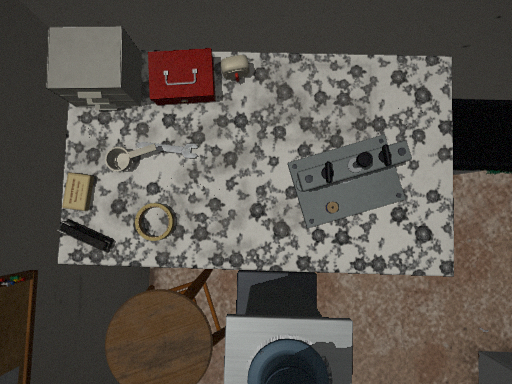

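Side view: rod grip near (278,228), left wing (262,236) and right wing (293,281). The white knob is under the rod at (276,315), the spool waits at (229,298). Top view: grip (364,160), wings (327,172) and (384,154), spool (333,207).

```bash
cat > h.py <<'E'
import numpy as np, cv2
from scipy.spatial.transform import Rotation as R
from rig import manip
np.set_printoptions(precision=4,suppress=True)
def quat(q): return R.from_quat([q[1],q[2],q[3],q[0]])
def campose(n):
    i=manip.camera_info(n)
    if n!="wrist": return i["K"],i["extrinsics"]
    s=manip.observe(); T=np.eye(4);T[:3,:3]=quat(s["orientation"]).as_matrix();T[:3,3]=s["tcp_pos"]
    return i["K"],T@i["mount"]
def ray(K,E,p): 
    d=E[:3,:3]@np.linalg.solve(K,[p[0],p[1],1.]); return E[:3,3],d
def plane(K,E,p,z):
    o,d=ray(K,E,p); return o+d*(z-o[2])/d[2]
def tri(a,b):
    A=np.zeros((3,3));B=np.zeros(3)
    for o,d in(a,b):
        d=d/np.linalg.norm(d);M=np.eye(3)-np.outer(d,d);A+=M;B+=M@o
    return np.linalg.solve(A,B)
def proj(K,E,X):
    c=np.linalg.inv(E)@np.append(X,1);u=K@c[:3];return u[:2]/u[2]
def blobs(im,thr=45,amin=40):
    m=(im.max(2)<thr).astype(np.uint8)
    n,l,st,c=cv2.connectedComponentsWithStats(m)
    return [(st[i],c[i],cv2.minAreaRect(np.argwhere(l==i)[:,::-1].astype(np.float32))) for i in range(1,n) if st[i][4]>=amin]
E
python3 - <<'E'
from h import *
for n,(x0,x1,y0,y1) in dict(side=(200,340,200,340),top=(280,420,120,230)).items():
    im=cv2.imread(f"pics/{n}0.png"); K,E=campose(n)
    for st,c,r in blobs(im[y0:y1,x0:x1].copy(),40,25):
        c=c+[x0,y0]; print(n,st[:4]+[x0,y0,0,0],st[4],c,r[1:],plane(K,E,c,.18),plane(K,E,c,.24))
    cv2.imwrite(f"pics/{n}c.png",cv2.resize(im[y0:y1,x0:x1],None,fx=4,fy=4,interpolation=2))
E
```

```text
side [252 219  36  27] 535 [270.4673 232.3925] ((18.782970428466797, 38.013153076171875), 63.43495178222656) [ 0.5131 -0.0734  0.18  ] [ 0.5054 -0.1523  0.24  ]
side [279 273  27  20] 370 [292.8676 281.8865] ((18.357139587402344, 26.41939926147461), 82.87498474121094) [ 0.539  -0.2073  0.18  ] [ 0.5281 -0.27    0.24  ]
top [379 145  12  23] 174 [385.0172 155.6494] ((22.0, 11.0), 90.0) [ 0.5359 -0.1868  0.18  ] [ 0.5259 -0.1695  0.24  ]
top [356 152  17  16] 205 [363.9317 159.4976] ((15.0, 16.0), 90.0) [ 0.5263 -0.1417  0.18  ] [ 0.517  -0.1273  0.24  ]
top [321 161  13  24] 157 [327.5987 172.3376] ((12.148106575012207, 22.018444061279297), 12.52880859375) [ 0.4964 -0.0641  0.18  ] [ 0.489  -0.0548  0.24  ]
```

View pics/topc.png

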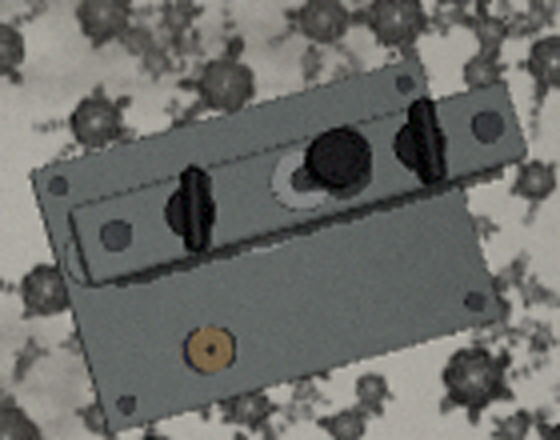

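View pics/sidec.png

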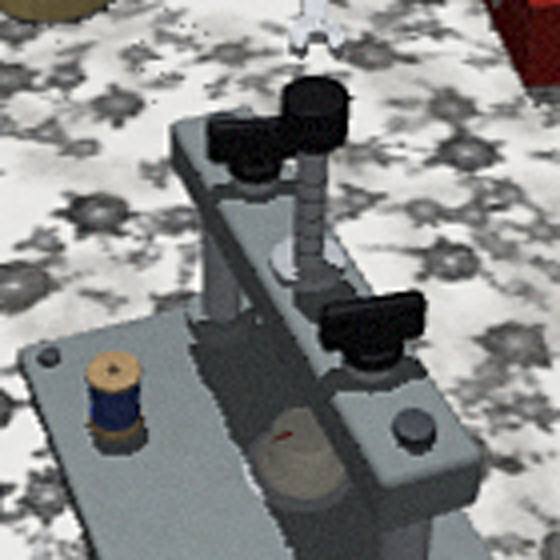

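Top crop: wing tops centred near (329,172) and (387,155.5), grip top (364.5,159.5), bolt caps (309,178.7) and (402,151.5), spool (332.5,207). Side crop: grip body centred near (279,228.7), with the white knob under the rod.

```bash
python3 - <<'E'
from h import *
K,E=campose("top");Ks,Es=campose("side")
a=plane(K,E,(309,178.7),.153);b=plane(K,E,(402,151.5),.153)
d=(a-b)[:2];print("caps",a,b,np.hypot(*d),"yaw",np.degrees(np.arctan2(-d[0],d[1])),"mid",(a+b)/2)
l=plane(K,E,(329.2,172),.183);r=plane(K,E,(387.3,155.5),.183);d=(l-r)[:2]
print("wings",l,r,np.hypot(*d),np.degrees(np.arctan2(-d[0],d[1])),(l+r)/2)
for e,c in(((192,165),(200,250)),((423,98),(437,185))):
    p=[plane(K,E,(x/4+280,y/4+120),.183) for x,y in(e,c)];v=p[0]-p[1];print("wing dir deg",np.degrees(np.arctan2(v[1],v[0])),np.linalg.norm(v))
print("grip tri",tri(ray(K,E,(364.3,159.5)),ray(Ks,Es,(279,228.7))), plane(K,E,(364.5,159.5),.24))
print("spool",plane(K,E,(332.5,207.4),.052))
print(manip.camera_info("wrist")["mount"])
E
```

```text
caps [ 0.4844 -0.0273  0.153 ] [ 0.5507 -0.232   0.153 ] 0.2151678631710163 yaw 17.949130401053672 mid [ 0.5175 -0.1297  0.153 ]
wings [ 0.4968 -0.067   0.183 ] [ 0.5358 -0.1908  0.183 ] 0.12980534447357078 17.500467517676395 [ 0.5163 -0.1289  0.183 ]
wing dir deg 6.145165349755217 0.04604975825482326
wing dir deg 9.174187017129153 0.047595835411516456
grip tri [ 0.5202 -0.1304  0.2306] [ 0.517  -0.1285  0.24  ]
spool [ 0.4263 -0.0969  0.052 ]
[[-0.0005 -0.9488 -0.3158  0.0811]
 [ 1.     -0.0005 -0.0002 -0.0002]
 [ 0.     -0.3158  0.9488 -0.1168]
 [ 0.      0.      0.      1.    ]]
```

Careful with the scale: shifts go in shares of 0.6 m and turns go in shares of 4 rad. That gives: 0.35 m / 0.6 = 0.5833, 0.32 m / 0.6 = 0.5333.

```bash
echo '[{"z": -0.075},{"x": 0.0667,"y": -0.05,"z": -0.1083},{"x": 0.1333,"y": -0.1,"z": -0.1083},{"x": 0.2,"y": -0.15,"z": -0.1083},{"x": 0.2667,"y": -0.2,"z": -0.1083},{"x": 0.3333,"y": -0.2667,"z": -0.1083},{"x": 0.4,"y": -0.3167,"z": -0.1083},{"x": 0.4667,"y": -0.3667,"z": -0.1083},{"x": 0.5333,"y": -0.4333,"z": -0.1083},{"x": 0.5833,"y": -0.4667,"z": -0.1083}]' | python3 drive.py 0
```

```text
time_s: 1.1
tcp_pos: [0.4486, -0.2384, 0.3209]
orientation: [-0.0, 0.987, 0.162, -0.0]
contact_force: [0.7, -0.6, -0.1]
opening: -0.0001
grip_force: 0.0
```

```bash
python3 - <<'E'
from h import *
s=manip.observe();print(s["joints"],s["tcp_pos"],s["opening"])
K,E=campose("wrist");im=manip.read_camera("wrist");cv2.imwrite("pics/w1.png",im[:,:,::-1]);np.savez("w1",K=K,E=E)
print(quat(s["orientation"]).as_matrix().T@(np.array([.517,-.129,.32])-s["tcp_pos"]))
E
```

```text
[ 0.6687  0.0737 -0.2734  1.8435  0.0214  1.2281 -0.8565] [ 0.4486 -0.2384  0.3209] -0.00013468069350015862
[ 0.0998 -0.0817  0.0008]
```

View pics/w1.png

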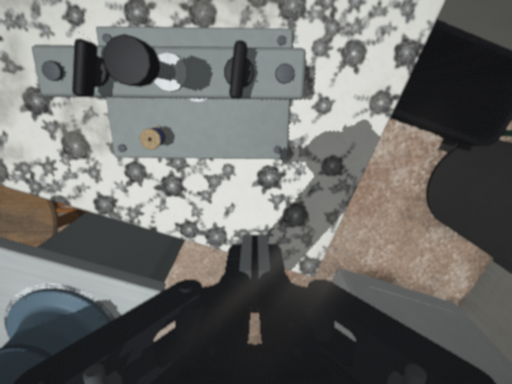

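Wrist view: grip top near (128,58), wing tops near (81,67) and (240,69), bolt caps (52,71) and (285,73), spool (152,138).

```bash
python3 - <<'E'
from h import *
d=np.load("w1.npz");K,E=d["K"],d["E"]
a=plane(K,E,(52,71),.153);b=plane(K,E,(285,73),.153);v=(a-b)[:2]
print(a,b,np.hypot(*v),np.degrees(np.arctan2(-v[0],v[1])),(a+b)/2)
for p in((81,67),(240,69)):print(plane(K,E,p,.183))
Kt,Et=campose("top")
print(tri(ray(K,E,(128,58)),ray(Kt,Et,(364.4,159.5))),plane(K,E,(128,58),.243))
E
```

```text
[ 0.4868 -0.0291  0.153 ] [ 0.5535 -0.2324  0.153 ] 0.21395272460510337 18.169627170402304 [ 0.5202 -0.1308  0.153 ]
[ 0.5015 -0.0706  0.183 ]
[ 0.5416 -0.1943  0.183 ]
[ 0.5195 -0.1287  0.2363] [ 0.5216 -0.1309  0.243 ]
```

Scaled: 0.1 m / 0.6 = 0.1667, -0.082 m / 0.6 = -0.1367.

```bash
echo '[{"x": 0.05,"y": -0.05},{"x": 0.1083,"y": -0.0917},{"x": 0.1667,"y": -0.1367},{"x": 0.1667,"y": -0.1367}]' | python3 drive.py 0;  python3 - <<'E'
from h import *
s=manip.observe();print(s["joints"],s["contact_force"])
K,E=campose("wrist");im=manip.read_camera("wrist");cv2.imwrite("pics/w2.png",im[:,:,::-1]);np.savez("w2",K=K,E=E)
E
```

```text
time_s: 1.55
tcp_pos: [0.52, -0.1224, 0.3212]
orientation: [-0.002, 0.986, 0.169, 0.001]
contact_force: [-0.3, 0.1, -0.4]
opening: 0.0001
grip_force: 0.0
[ 0.5158  0.1339 -0.3898  1.7826  0.0485  1.2342 -1.119 ] [-0.3186  0.1069 -0.3943]
```

View pics/w2.png

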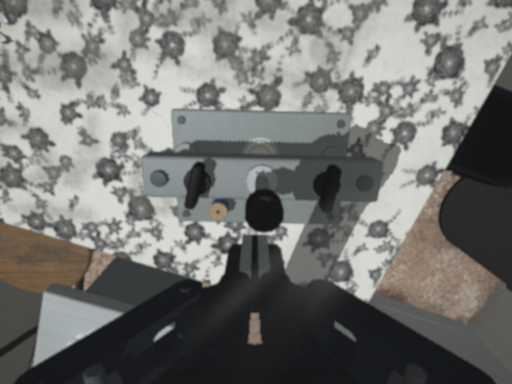

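Wrist view above the stand: grip top near (264,209), wing tops near (195,184) and (330,189), bolt caps (159,178) and (365,183).

```bash
python3 - <<'E'
from h import *
s=manip.observe();print(s["tcp_pos"],s["orientation"],s["joints"][6],s["qd"].round(3))
d=np.load("w2.npz");K,E=d["K"],d["E"]
a=plane(K,E,(159,178),.153);b=plane(K,E,(365,183),.153);v=(a-b)[:2]
print(a,b,np.hypot(*v),np.degrees(np.arctan2(-v[0],v[1])),(a+b)/2)
for p in((195,184),(330,189)):print(plane(K,E,p,.183))
for z in(.237,.243,.247):print(plane(K,E,(264,209),z))
for e,c in(((199,165),(191,205)),((334,168),(327,209))):
    p=[plane(K,E,q,.183) for q in(e,c)];v=p[0]-p[1];print("wing dir deg",np.degrees(np.arctan2(v[1],v[0])),np.linalg.norm(v))
x=quat(s["orientation"]).as_matrix();print("tool",x,x.T@(np.array([.519,-.1297,.32])-s["tcp_pos"]))
E
```

```text
[ 0.5184 -0.1264  0.3209] [-0.0009  0.9861  0.1664  0.0001] -1.1177069989176112 [ 0.044 -0.012  0.082  0.019  0.038  0.012  0.009]
[ 0.4886 -0.0281  0.153 ] [ 0.5545 -0.2308  0.153 ] 0.21312478419495304 17.99580435869655 [ 0.5215 -0.1295  0.153 ]
[ 0.5054 -0.0682  0.183 ]
[ 0.5427 -0.1885  0.183 ]
[ 0.523  -0.1285  0.237 ]
[ 0.5252 -0.1275  0.243 ]
[ 0.5266 -0.1269  0.247 ]
wing dir deg 4.996641366268284 0.04019339129442119
wing dir deg 14.824502546587956 0.04026974315645889
tool [[ 0.9447  0.3281 -0.0002]
 [ 0.3281 -0.9446  0.0019]
 [ 0.0004 -0.0018 -1.    ]] [-0.0005  0.0033  0.0009]
```

Scaled: 0.07 m / 0.6 = 0.1167, 0.04 m / 0.6 = 0.0667.

```bash
echo '[{"x": 0.0042,"y": 0.0017,"z": 0.025},{"x": 0.0042,"y": 0.0017,"z": 0.05},{"x": 0.0042,"y": 0.0017,"z": 0.0667},{"x": 0.0042,"y": 0.0017,"z": 0.075},{"x": 0.0042,"y": 0.0017,"z": 0.0833},{"x": 0.0042,"y": 0.0017,"z": 0.0917},{"x": 0.0042,"y": 0.0017,"z": 0.1},{"x": 0.0042,"y": 0.0017,"z": 0.1083},{"x": 0.0042,"y": 0.0017,"z": 0.1167},{"x": 0.0042,"y": 0.0017,"z": 0.1167}]' | python3 drive.py 0;  python3 - <<'E'
from h import *
im=manip.read_camera("side");cv2.imwrite("pics/s2.png",cv2.resize(im[180:340,200:340,::-1],None,fx=3.7,fy=3.7))
E
```

```text
time_s: 2.6
tcp_pos: [0.5198, -0.1309, 0.2506]
orientation: [-0.0, 0.987, 0.162, 0.0]
contact_force: [0.2, 0.3, -0.4]
opening: -0.0002
grip_force: 0.0
```

View pics/s2.png

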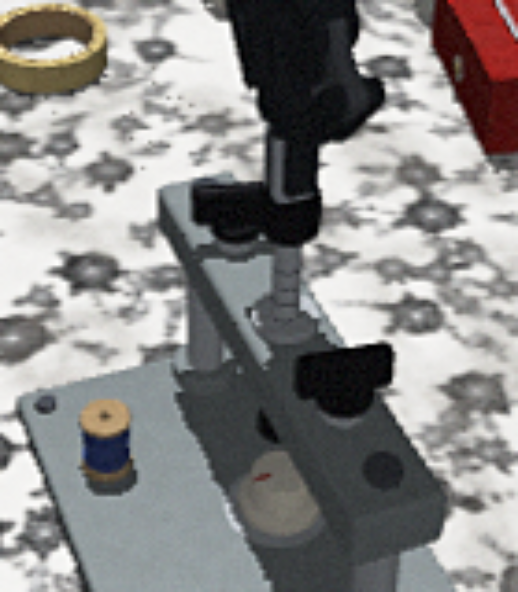

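The closed fingertips sit on the grip and the rod has come down. The foot, near (270,425) in the crop, is still above the white knob at (280,490).

Scaled: 0.025 m / 0.6 = 0.0417, 0.022 m / 0.6 = 0.0367.

```bash
echo '[{"z": 0.0083},{"z": 0.0167},{"z": 0.025},{"z": 0.0317},{"z": 0.0367},{"z": 0.0417}]' | python3 drive.py 0;echo '[{"z": 0.0017},{"z": 0.0033},{"z": 0.005}]' | python3 drive.py 0;echo '[{"z": 0.0017},{"z": 0.0033}]' | python3 drive.py 0;echo '[{"z": 0.0017},{"z": 0.0017}]' | python3 drive.py 0
```

```text
time_s: 3.25
tcp_pos: [0.5205, -0.1307, 0.2263]
orientation: [-0.0, 0.987, 0.162, 0.001]
contact_force: [1.4, -0.2, 1.9]
opening: -0.0
grip_force: 1.0
time_s: 3.55
tcp_pos: [0.5199, -0.1308, 0.2233]
orientation: [-0.0, 0.987, 0.162, 0.0]
contact_force: [1.0, 0.4, 1.9]
opening: 0.0003
grip_force: 1.0
time_s: 3.75
tcp_pos: [0.5199, -0.1308, 0.2213]
orientation: [-0.0, 0.987, 0.162, 0.0]
contact_force: [1.6, 0.6, 1.6]
opening: 0.0001
grip_force: 1.0
time_s: 3.95
tcp_pos: [0.5196, -0.131, 0.2201]
orientation: [-0.0, 0.987, 0.162, -0.0]
contact_force: [1.4, -0.1, 0.9]
opening: -0.0
grip_force: 0.7
```

Scaled: 0.001 m / 0.6 = 0.0017, 0.0005 m / 0.6 = 0.0008.

```bash
echo '[{"z": 0.0008},{"z": 0.0017}]' | python3 drive.py |grep -E "tcp|force";echo '[{"z": 0.0008},{"z": 0.0017}]' | python3 drive.py|grep -E "tcp|force"
```

```text
tcp_pos: [0.5196, -0.131, 0.2192]
contact_force: [0.9, 0.4, 1.9]
grip_force: 0.9
tcp_pos: [0.5196, -0.131, 0.2182]
contact_force: [0.7, 0.8, 2.4]
grip_force: 0.9
```

Scaled: 0.0005 m / 0.6 = 0.0008.

```bash
echo '[{"z": 0.0008},{"z": 0.0008}]' | python3 drive.py |grep -E "tcp|force";echo '[{"z": 0.0008},{"z": 0.0008}]' | python3 drive.py|grep -E "tcp|force"
```

```text
tcp_pos: [0.5196, -0.131, 0.2175]
contact_force: [0.3, 0.6, 1.0]
grip_force: 0.6
tcp_pos: [0.5196, -0.131, 0.2172]
contact_force: [-0.9, 0.1, 1.4]
grip_force: 1.1
```

Scaled: 0.0005 m / 0.6 = 0.0008.

```bash
echo '[{"z": 0.0008},{"z": 0.0008}]' | python3 drive.py |grep -E "tcp|force"
```

```text
tcp_pos: [0.5196, -0.131, 0.2172]
contact_force: [-1.1, 1.0, 4.8]
grip_force: 2.5
```

Scaled: 0.0005 m / 0.6 = 0.0008.

```bash
echo '[{"z": 0.0008},{"z": 0.0008}]' | python3 drive.py |grep -E "tcp|force"
```

```text
tcp_pos: [0.5197, -0.131, 0.2171]
contact_force: [-2.7, 0.9, 7.4]
grip_force: 3.6
```

Scaled: 0.0005 m / 0.6 = 0.0008.

```bash
echo '[{"z": 0.0008},{"z": 0.0008}]' | python3 drive.py |grep -E "tcp|force"
```

```text
tcp_pos: [0.5196, -0.131, 0.2171]
contact_force: [-3.2, 1.1, 10.1]
grip_force: 4.6
```

Foot contact came where geometry predicts (TCP 0.217) with about 7 N on the piece. Lifting off and going to the left wing.

Scaled: -0.068 m / 0.6 = -0.1133, -0.06 m / 0.6 = -0.1, 0.22 rad / 4 = 0.055.

```bash
echo '[{"z": -0.0333},{"z": -0.1},{"x": 0.0008,"y": -0.0417,"z": -0.1,"wz": 0.0275},{"x": 0.0017,"y": -0.1133,"z": -0.1,"wz": 0.055},{"x": 0.0017,"y": -0.1133,"z": -0.1,"wz": 0.055},{"x": 0.0017,"y": -0.1133,"z": -0.1,"wz": 0.055}]' | python3 drive.py 0.045;python3 - <<'E'
from h import *
s=manip.observe();x=quat(s["orientation"]).as_matrix();print(s["joints"][6],np.degrees(np.arctan2(x[1,0],x[0,0])),x.T@(np.array([.4991,-.0667,.181])-s["tcp_pos"]))
im=manip.read_camera("top");cv2.imwrite("pics/t3.png",cv2.resize(im[100:240,270:430,::-1],None,fx=4,fy=4))
im=manip.read_camera("wrist");cv2.imwrite("pics/w3.png",im[:,:,::-1])
E
```

```text
time_s: 5.95
tcp_pos: [0.4983, -0.0652, 0.2752]
orientation: [0.0, 0.999, 0.055, -0.0]
contact_force: [0.4, -0.1, -0.1]
opening: 0.0448
grip_force: 0.0
-1.4555748790689198 6.272251231585798 [0.0007 0.0015 0.0942]
```

View pics/w3.png

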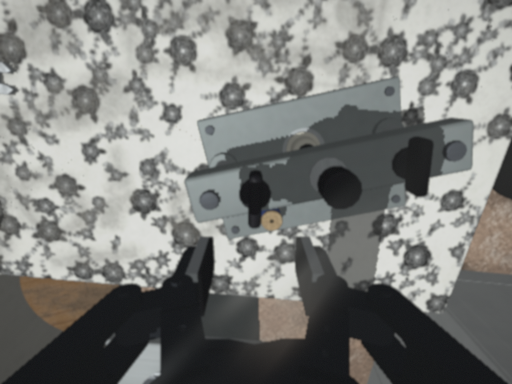

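The left wing, at (256,200), stands upright in the picture and centred between the jaws. Descending and closing.

Scaled: 0.094 m / 0.6 = 0.1567, 0.001 m / 0.6 = 0.0017.

```bash
echo '[{"x": 0.0008,"y": 0.0017,"z": 0.05},{"x": 0.0008,"y": 0.0017,"z": 0.1},{"x": 0.0008,"y": 0.0017,"z": 0.125},{"x": 0.0008,"y": 0.0017,"z": 0.1417},{"x": 0.0008,"y": 0.0017,"z": 0.1567},{"x": 0.0008,"y": 0.0017,"z": 0.1567}]' | python3 drive.py;echo '[{},{},{},{},{}]' | python3 drive.py 0
```

```text
time_s: 6.65
tcp_pos: [0.4991, -0.0677, 0.1808]
orientation: [-0.0, 0.999, 0.052, -0.001]
contact_force: [-0.1, -0.4, 0.5]
opening: 0.0445
grip_force: 0.0
time_s: 7.15
tcp_pos: [0.5003, -0.0668, 0.1829]
orientation: [0.0, 0.999, 0.053, 0.001]
contact_force: [-1.5, 2.2, 5.3]
opening: 0.0238
grip_force: 59.1
```

The opening of 24 mm shows that the pads closed on the round hub under the wing. Reopening, raising 10 mm and closing again.

Scaled: -0.01 m / 0.6 = -0.0167, -0.005 m / 0.6 = -0.0083.

```bash
echo '[{},{},{},{"z": -0.0083},{"z": -0.0167},{"z": -0.0167}]' | python3 drive.py 0.045;echo '[{},{},{},{},{},{}]' | python3 drive.py 0
```

```text
time_s: 7.75
tcp_pos: [0.5005, -0.0672, 0.1929]
orientation: [0.0, 0.999, 0.053, 0.001]
contact_force: [0.7, 0.7, 0.6]
opening: 0.0452
grip_force: 0.0
time_s: 8.35
tcp_pos: [0.4995, -0.0668, 0.1919]
orientation: [-0.0, 0.999, 0.053, -0.0]
contact_force: [-1.6, 1.2, 4.1]
opening: 0.0098
grip_force: 61.2
```

Scaled: 1 rad / 4 = 0.25.

```bash
echo '[{"wz": 0.025},{"wz": 0.05},{"wz": 0.075},{"wz": 0.1},{"wz": 0.125},{"wz": 0.15},{"wz": 0.175},{"wz": 0.2},{"wz": 0.225},{"wz": 0.25}]' | python3 drive.py;python3 -c "
from h import *
s=manip.observe();x=quat(s['orientation']).as_matrix();print(s['joints'],s['torque'],np.arctan2(x[1,0],x[0,0]))"
```

```text
time_s: 9.35
tcp_pos: [0.4997, -0.0665, 0.1919]
orientation: [-0.0, 0.901, -0.434, -0.0]
contact_force: [-1.0, 1.6, 2.9]
opening: 0.0093
grip_force: 61.1
[ 0.3189  0.1984 -0.2936  1.9927  0.069   0.9599 -2.4769] [0.3762 0.2791 0.1021] -0.8971316363794404
```

Scaled: 0.2 rad / 4 = 0.05.

```bash
echo '[{"wz": 0.02},{"wz": 0.035},{"wz": 0.045},{"wz": 0.05},{"wz": 0.05}]' | python3 drive.py;python3 -c "
from h import *
s=manip.observe();x=quat(s['orientation']).as_matrix();print(s['joints'],s['torque'],np.arctan2(x[1,0],x[0,0]))"
```

```text
time_s: 9.85
tcp_pos: [0.4997, -0.0664, 0.1919]
orientation: [-0.0, 0.855, -0.519, -0.0]
contact_force: [-1.5, 2.4, 2.8]
opening: 0.0093
grip_force: 61.2
[ 0.299   0.1968 -0.272   1.9936  0.0637  0.9591 -2.6676] [0.5027 0.3285 0.1939] -1.0922778106755637
```

Scaled: -0.08 m / 0.6 = -0.1333, -0.07 m / 0.6 = -0.1167.

```bash
echo '[{},{},{},{"z": -0.05},{"z": -0.1167},{"z": -0.1333}]' | python3 drive.py 0.045;echo '[{"wz": -0.035},{"x": 0.0333,"y": 0.0067,"wz": -0.07},{"x": 0.0667,"y": 0.0133,"wz": -0.105},{"x": 0.1,"y": 0.02,"wz": -0.14},{"x": 0.1333,"y": 0.0267,"wz": -0.175},{"x": 0.1667,"y": 0.0333,"wz": -0.21},{"x": 0.2,"y": 0.0367,"wz": -0.245},{"x": 0.2167,"y": 0.0367,"wz": -0.28},{"x": 0.2167,"y": 0.0367,"wz": -0.315},{"x": 0.2167,"y": 0.0367,"wz": -0.325}]' | python3 drive.py;echo '[{},{}]' | python3 drive.py;python3 - <<'E'
from h import *
s=manip.observe();x=quat(s["orientation"]).as_matrix();print(s["joints"][6],np.arctan2(x[1,0],x[0,0]),x.T@(np.array([.5399,-.1923,.192])-s["tcp_pos"]))
im=manip.read_camera("wrist");cv2.imwrite("pics/w4.png",im[:,:,::-1])
E
```

```text
time_s: 10.45
tcp_pos: [0.5024, -0.0677, 0.2763]
orientation: [-0.002, 0.854, -0.52, 0.004]
contact_force: [1.4, 0.9, 0.0]
opening: 0.0453
grip_force: 0.0
time_s: 11.45
tcp_pos: [0.5393, -0.1938, 0.2708]
orientation: [-0.0, 0.995, 0.104, -0.001]
contact_force: [-0.7, -0.5, -0.5]
opening: 0.0451
grip_force: 0.0
time_s: 11.65
tcp_pos: [0.5394, -0.1929, 0.2712]
orientation: [-0.0, 0.995, 0.102, -0.0]
contact_force: [0.4, 1.0, -0.1]
opening: 0.0449
grip_force: 0.0
-1.1570389016172662 0.20455681117278704 [ 0.0007 -0.0005  0.0792]
```

View pics/w4.png

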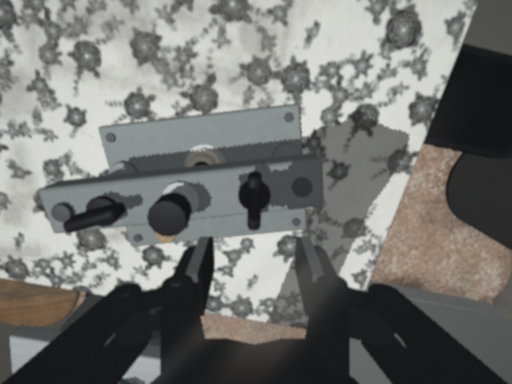

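The left wing (95,217) now lies nearly along the bar. The right wing (254,203) is centred and aligned between the jaws.

Scaled: 0.079 m / 0.6 = 0.1317, 0.07 m / 0.6 = 0.1167.

```bash
echo '[{"z": 0.05},{"z": 0.0917},{"z": 0.1167},{"z": 0.1317},{"z": 0.1317}]' | python3 drive.py;echo '[{},{},{},{},{},{}]' | python3 drive.py 0
```

```text
time_s: 12.2
tcp_pos: [0.539, -0.1925, 0.1916]
orientation: [-0.001, 0.995, 0.103, -0.001]
contact_force: [-0.7, 0.4, 0.1]
opening: 0.0453
grip_force: 0.0
time_s: 12.8
tcp_pos: [0.5406, -0.1924, 0.1944]
orientation: [0.0, 0.995, 0.103, 0.001]
contact_force: [-2.6, 1.7, 5.8]
opening: 0.0086
grip_force: 62.5
```

Scaled: 1 rad / 4 = 0.25.

```bash
echo '[{"wz": 0.025},{"wz": 0.05},{"wz": 0.075},{"wz": 0.1},{"wz": 0.125},{"wz": 0.15},{"wz": 0.175},{"wz": 0.2},{"wz": 0.225},{"wz": 0.25}]' | python3 drive.py;echo '[{"wz": 0.025},{"wz": 0.0425},{"wz": 0.0575},{"wz": 0.0675},{"wz": 0.075},{"wz": 0.075}]' | python3 drive.py;python3 -c "
from h import *
s=manip.observe();x=quat(s['orientation']).as_matrix();print(s['joints'],s['torque'],.314-np.arctan2(x[1,0],x[0,0]))"
```

```text
time_s: 13.8
tcp_pos: [0.5406, -0.1923, 0.1944]
orientation: [-0.0, 0.922, -0.388, 0.001]
contact_force: [-1.3, 1.4, 6.4]
opening: 0.009
grip_force: 62.5
time_s: 14.4
tcp_pos: [0.5406, -0.1922, 0.1944]
orientation: [-0.0, 0.854, -0.52, 0.001]
contact_force: [-1.6, 1.5, 6.0]
opening: 0.0092
grip_force: 62.5
[ 0.3423  0.3068 -0.085   1.8399  0.0303  0.9941 -2.4188] [0.2619 0.3677 0.1311] 1.4068072245867607
```

Turned to 1.4 rad. Releasing, lifting and backing off for a final look.

Scaled: 0.14 m / 0.6 = 0.2333, -0.13 m / 0.6 = -0.2167.

```bash
echo '[{},{},{},{"z": -0.05},{"z": -0.1333},{"x": 0.0667,"z": -0.2167},{"x": 0.1333,"y": 0.0333,"z": -0.2167},{"x": 0.1833,"y": 0.0833,"z": -0.2167},{"x": 0.2333,"y": 0.15,"z": -0.2167},{"x": 0.2333,"y": 0.15,"z": -0.2167}]' | python3 drive.py 0.045;echo '[{},{},{}]' | python3 drive.py|tail -3;python3 - <<'E'
from h import *
a=manip.read_camera("side")[190:350,190:340,::-1];b=manip.read_camera("top")[120:230,280:420,::-1]
b=cv2.resize(b,(400,314));a=cv2.resize(a,(400,427))
c=np.zeros((427,800,3),np.uint8);c[:,:400]=a;c[:314,400:]=b;cv2.imwrite("pics/end.png",c)
E
```

```text
time_s: 15.4
tcp_pos: [0.517, -0.3699, 0.3224]
orientation: [0.004, 0.85, -0.527, -0.0]
contact_force: [-0.2, -0.0, -0.4]
opening: 0.0452
grip_force: 0.0
contact_force: [-0.5, 0.1, -0.0]
opening: 0.045
grip_force: 0.0
```

View pics/end.png

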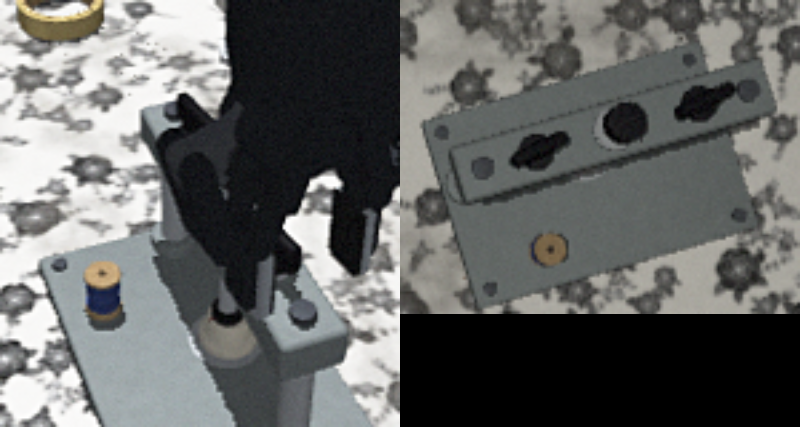

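The foot sits on the white knob at (228,315), the spool has not moved, and both wings lie about 9° off the bar line, as expected at 1.4 rad.

```bash
python3 -c "
from rig import manip
print(manip.sign_off())"
```

```text
the job is handed in; nothing more can be done
None
```

The stop rod was lowered onto the white knob under it, both clamp knobs were turned clockwise to about 1.4 rad, and the job was handed in after about 16 s of robot time; the sign-off gave no verdict.

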